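# Set a carved stone tablet square into the bench stops

### The job

Push the carved limestone tablet along the bench into the corner of the wooden stops, ready for rubbing down: one long side flush against the long rail, and one end butted up against the short stop block. Only push it with the fingers; never lift or tip it, it stays flat on the bench all the time. Leave the small stone disc and the other tools and things on the bench where they are.

Things in the scene. Friction and masses are not known exactly. Their poses are not given: they have to be found in the camera images.
- tablet: cream limestone tablet lying flat, carved border and rosette on top (raised under 3 mm); 120 mm long (its y axis) x 96 mm wide (its x axis) x 30 mm high, 0.6 to 0.9 kg, slides on the bench with dry friction (a push of about 3 to 9 N). Origin: centre of its underside, z up. At the start its y axis is within 0.35 rad of the rail's y axis.
- rail: dark wooden bar fixed to the bench, 460 mm long (its y axis) x 40 mm (its x axis) x 30 mm high. Origin: centre of its underside. Its x axis points away from the robot; its working face is the one towards the robot, 20 mm from the origin on the -x side; the tablet starts in front of it. Tablet flush: its origin is 68 mm from the rail's origin on the -x side.
- stop: dark wooden block fixed to the bench against the rail's working face: 60 mm out from the rail (its x) x 30 mm along it (its y) x 30 mm high, axes parallel to the rail's. Origin: centre of its underside. It stands 190 mm from the rail's middle, at the left (+y) or right (-y) end (varies). Working face: towards the rail's middle, 15 mm from origin. Tablet butted: origins 75 mm apart along the rail.
- disc: loose small round stone disc, 44 mm across, 20 mm high, standing in front of the rail near the end without the stop block, 190 mm from the rail's middle. Not a stop: leave alone. Origin: centre of its underside.
- chisel: loose steel stone chisel lying flat, 180 mm long (its x axis), 22 mm wide, 12 mm high, beside the work. Leave alone. Origin: under about its middle.
- rubbing_block: loose grey rubbing stone, 90 mm (its x axis) x 45 x 28 mm high, beside the work. Leave alone. Origin: centre of its underside.
- mallet: round wooden mallet standing on its head, head 92 mm across, 225 mm high in all, at the right. Leave alone. Origin: centre of its underside.
- wheel: steel grinding cup wheel lying flat, 100 mm across, 24 mm high, at the back right. Leave alone. Origin: centre of its underside.
- tin: white tin with brushes, 76 mm across, about 190 mm high with the brushes, at the back left. Leave alone. Origin: centre of its underside.
- bottle: blue plastic water bottle, 66 mm across, 200 mm high, at the left. Leave alone. Origin: centre of its underside.

How it is judged:
At the end, for the whole second after the job is handed in: The tablet lies flat and at rest in the corner: its long side against the rail's working face (gap under 4 mm, within 2 degrees of parallel) and its end against the stop block's inner face (gap under 4 mm) (x of tablet in the frame of rail between -0.072 and -0.064 m and angle between the y axis of tablet and the y axis of rail, either way round below 0.035 rad and (y of tablet in the frame of stop between 0.071 and 0.079 m or y of tablet in the frame of stop between -0.079 and -0.071 m) and y of tablet in the frame of rail between -0.14 and 0.14 m and height (world z) of tablet below 0.004 m and angle between tablet's own z axis and vertical below 0.05 rad and linear speed of tablet below 0.01 m/s); the robot touches nothing.
It fails at once if the tablet is lifted, tipped or made to climb (its underside's centre more than 6 mm above the bench, or tilted more than 0.12 rad) (height (world z) of tablet above 0.006 m or angle between tablet's own z axis and vertical above 0.12 rad).
It fails at once if one of the other loose things (disc, chisel, rubbing stone, mallet, wheel, tin, bottle) is moved more than 20 mm (distance of any of disc, chisel, rubbing_block, mallet, wheel, tin, bottle from where it was at the start of the episode above 0.02 m).
It also fails if it takes over 51 s, if anything falls off the work surface, if the arm or the gripper's body presses on something with over 40 N, if the wrist force passes 120 N, or if a joint passes its speed limit or range.

### The arm

A 7-joint arm with a two-finger parallel gripper is mounted at the origin on the work surface. World frame = base frame: x ahead of the robot, y to its left, z up, the work surface at z = 0. Lengths are in m, angles in rad, forces in N, time in s.
With the tool pointing down it reaches from about 0.4 to 0.875 m from the base axis. Payload 4.4 kg.
Tool frame: the origin (TCP) lies at the very end of the fingers, on their centre line; the grasp point (between the pads) lies 19 mm behind it; z points along the fingers, y is the line along which they close (so a half turn about z gives the same grasp; the last joint's range is limited). The gripper opens to 85 mm and grips with 20 to 120 N. Pads are 22 mm wide; open, the fingers measure 114 mm over their backs; the gripper's body (76 mm by 85 mm) begins 54 mm behind the grasp point. The pads swing forward as they close: fully open they stand 13 mm farther back than shut.
Start: joints at [-1.372, 0.628, 0.038, 1.517, -0.027, 0.996, -0.02], TCP at [0.17, 0.627, 0.231] pointing down, gripper open.
Joint ranges: [-3.06, 3.06], [-0.37, 2.12], [-1.25, 1.32], [0.18, 2.47], [-1.1, 4.24], [0.23, 1.98], [-2.94, 2.94]. Speed limits (rad/s): [2.57, 2.57, 3.14, 3.14, 3.14, 3.14, 3.14].

### API

Orientations are given as a unit quaternion [x, y, z, w].
In Python, from station import ctrl gives the robot as it stands. The module is installed in compiled form; this text tells all that it offers. Calls block until the motion is done:
- ctrl.goto(position, orientation): joint-space move of the TCP to a pose.
- ctrl.move_linear(position, rot=None, speed=0.15, threshold=None): straight line of the TCP; rot=None keeps the orientation; speed is the mean speed in m/s. With threshold (N) it stops when the force on the tool has changed by that much, and returns True; else False.
- ctrl.movej(angles): joint-space move.
- ctrl.grip(opening, strength=None): finger opening in m; strength is the grip in N (None keeps the last); returns when the fingers have stopped.
- ctrl.dwell(seconds).
- ctrl.solve_ik(position, orientation): joint angles nearest the present ones, or None.
- ctrl.state(): the state.
- ctrl.grab_frame(name): name is "scene" or "top" or "wrist"; returns the picture (384x512x3 uint8, red, green, blue); there is no depth.
- ctrl.camera_params(name): a dict with "intrinsics" (3x3 intrinsics, pixels), "rvec" (rotation vector, rad) and "tvec" (3), from world to camera coordinates, as OpenCV has them. Camera axes: x right, y down, z forward; pixel columns grow to the right and rows downward; lengths in m; the calibration is good to about 2 mm. The wrist camera is an equidistant fisheye: a pixel r from the principal point sees the ray r / f radians off the axis. A picture is of the moment at which its call begins: read the wrist's pose just before it. camera_params takes no time and is no camera call; for the wrist camera it gives the pose at the moment of the call.
A pose or a line that the arm cannot do raises ctrl.PlanningError and nothing moves.
- ctrl.finish_job(): hands the job in; it is judged then, once.
The state is a dict: "clock": time; "qpos": joint angles; "joint_vel": joint speeds; "joint_torque": joint torques, N m; "eef_pos": TCP position; "eef_rot": TCP orientation; "contact_force": force on the tool from outside, world axes, zero at the start; "moment": the same for the moment, N m; "finger_gap": finger opening in m; "grip_force": force on a finger pad.
Only numpy, scipy, OpenCV 4.12 (cv2) and the standard library are available. Lean on these libraries where they do the work, as an engineer would, in place of code of your own. Each camera call takes 0.05 s, during which the arm holds its last target. There are 200 camera calls.

## Working session

There is one attempt and no reset: what is moved stays moved. The work goes in short steps, each a Python script; the robot and the scene stay as the last script left them, time stands still between calls to the robot, and variables do not carry over. Pictures are saved under pics/ and viewed, at most 10 in all, crops included, and the job is handed in when it is done.

```bash
mkdir -p pics
python3 - <<'E'
from station import ctrl
import cv2,numpy as np
for n in("top","scene"):
    cv2.imwrite(f"pics/{n}0.png",cv2.resize(ctrl.grab_frame(n)[:,:,::-1],(800,600),interpolation=cv2.INTER_CUBIC))
    p=ctrl.camera_params(n);print(n,p)
print(ctrl.state())
E
```

```text
top {'intrinsics': array([[452.60555849,   0.        , 259.13088394],
       [  0.        , 452.60555849, 193.49535976],
       [  0.        ,   0.        ,   1.        ]]), 'rvec': array([ 2.14503624, -2.11841703,  0.22144968]), 'tvec': array([-0.01866624,  0.57146363,  1.16301889])}
scene {'intrinsics': array([[355.08889706,   0.        , 253.50990423],
       [  0.        , 355.08889706, 197.06704397],
       [  0.        ,   0.        ,   1.        ]]), 'rvec': array([ 2.08085528,  0.91151469, -0.44356828]), 'tvec': array([-0.38485683, -0.22314032,  1.31026033])}
{'clock': 0.1, 'qpos': array([-1.37178814,  0.62926547,  0.03842279,  1.51825462, -0.02699302,
        0.99629973, -0.01997941]), 'joint_vel': array([-0.00244854, -0.00379182,  0.00341548, -0.00129397,  0.00070541,
        0.00161385, -0.00071861]), 'joint_torque': array([ 3.80410362e-03, -5.64526248e+01,  1.23039432e+00, -1.93972939e+01,
        1.12068438e-02,  5.43564936e-03,  8.09902332e-06]), 'eef_pos': array([0.16993538, 0.62681864, 0.23047725]), 'eef_rot': array([ 1.31996476e-01,  9.91249817e-01, -8.48159548e-04, -1.07645699e-04]), 'contact_force': array([-0.58671923,  0.20472561, -0.20130582]), 'moment': array([ 0.00260416,  0.04171934, -0.04597821]), 'grip_force': 0.0, 'finger_gap': 0.0857465739521849}
```

View pics/top0.png

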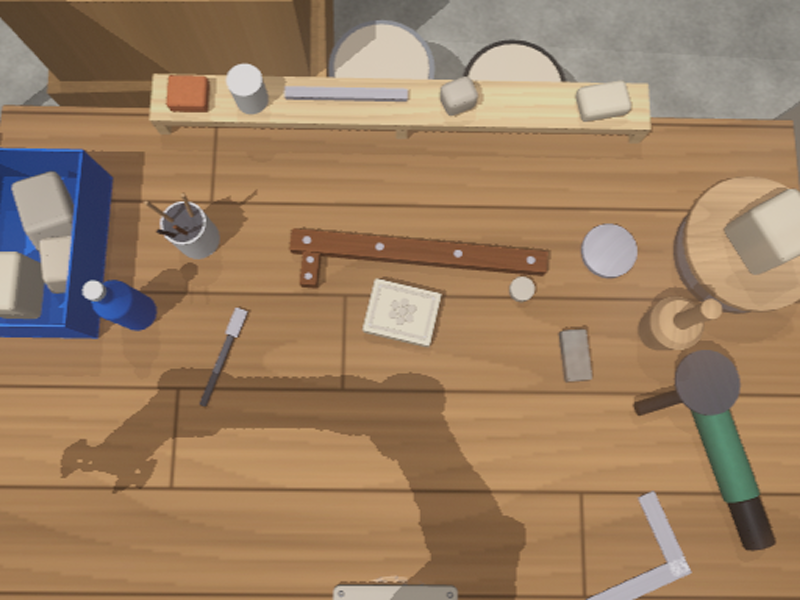

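View pics/scene0.png

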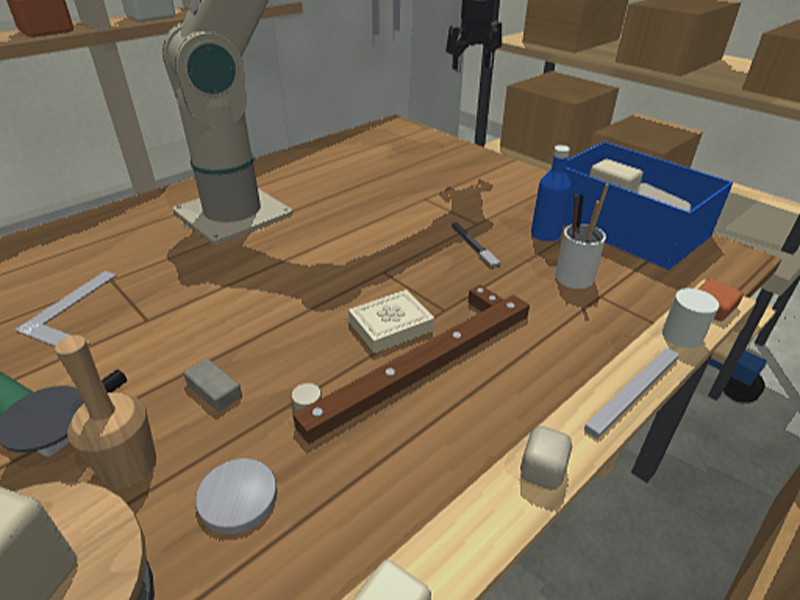

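```bash
cat > h.py <<'E'
from station import ctrl
import cv2,numpy as np
from scipy.spatial.transform import Rotation as Ro
def back(uv,n,z):
    p=ctrl.camera_params(n);R=cv2.Rodrigues(p["rvec"])[0];C=-R.T@p["tvec"]
    d=np.c_[uv,np.ones(len(uv))]@np.linalg.inv(p["intrinsics"]).T@R
    return (C+d*((z-C[2])/d[:,2])[:,None])[:,:2]
def proj(P,n):
    p=ctrl.camera_params(n)
    return cv2.projectPoints(np.float64(P),p["rvec"],p["tvec"],p["intrinsics"],None)[0][:,0]
def tabrect(im,n="top",thr=140):
    hsv=cv2.cvtColor(im,cv2.COLOR_RGB2HSV)
    m=((hsv[...,2]>thr)&(hsv[...,1]<70)).astype(np.uint8)
    m=cv2.morphologyEx(m,cv2.MORPH_CLOSE,np.ones((5,5)))
    return m
E
python3 - <<'E'
from h import *
im=ctrl.grab_frame("top");m=tabrect(im)
n,l,s,c=cv2.connectedComponentsWithStats(m)
i=l[200,257];cn=max(cv2.findContours((l==i).astype(np.uint8),0,1)[0],key=cv2.contourArea)[:,0]
w=back(cn,"top",.03);r=cv2.minAreaRect(np.float32(w));print("tablet",r,s[i]);tb=cv2.boxPoints(r)
# rail: dark red brown
hsv=cv2.cvtColor(im,cv2.COLOR_RGB2HSV)
m2=((hsv[...,2]<135)&(hsv[...,1]>130)).astype(np.uint8);m2[:140]=0;m2[190:]=0;m2[:,:180]=0;m2[:,357:]=0
m2=cv2.morphologyEx(m2,cv2.MORPH_CLOSE,np.ones((5,5)))
n,l2,s2,c=cv2.connectedComponentsWithStats(m2);i=1+s2[1:,4].argmax()
# hand-read rail/stop corners in 800x600 top view (top faces)
px=np.array([[292,229],[549,250],[548,273.5],[320,252],[318,286],[301,286],[376,279],[442,293],[431,346-5],[363,331-4],[522,288],[576,343]])/1.5625
q=back(px,"top",.03);print(np.round(q,4));print(s2[i])
v=im[:,:,::-1].copy();v[cv2.Canny((l2==i).astype(np.uint8)*255,50,100)>0]=(0,255,0)
for p in proj(np.c_[tb,[.03]*4],"top"):cv2.circle(v,tuple(int(a) for a in p.round()),1,(0,0,255),-1)
cv2.imwrite("pics/seg.png",cv2.resize(v[130:240,170:370],(800,440),interpolation=cv2.INTER_NEAREST))
E
```

```text
tablet ((0.5589873790740967, -0.005785897374153137), (0.12072458118200302, 0.0988914743065834), 77.35182189941406) [ 232  178   51   44 1575]
[[ 0.7065  0.1909]
 [ 0.6752 -0.2687]
 [ 0.632  -0.2657]
 [ 0.6649  0.1397]
 [ 0.6032  0.1411]
 [ 0.6028  0.1709]
 [ 0.6174  0.0395]
 [ 0.5939 -0.0772]
 [ 0.5084 -0.0581]
 [ 0.5314  0.0605]
 [ 0.605  -0.2188]
 [ 0.5083 -0.3114]]
[ 186  146  165   39 2828]
```

View pics/seg.png

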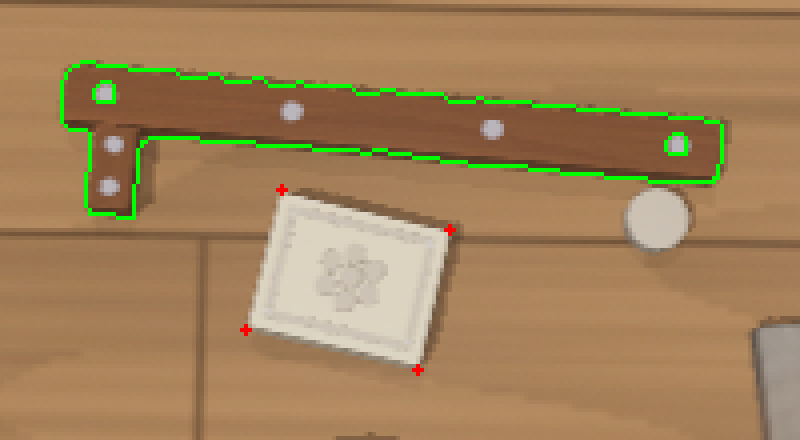

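```bash
cat >> h.py <<'E'
YAW=-0.073;O=np.array([.671,-.0374]);c,s=np.cos(YAW),np.sin(YAW);RR=np.array([[c,-s],[s,c]])
def W(x,y,z): return np.r_[O+RR@[x,y],z]
def L(p): return RR.T@(np.asarray(p)[:2]-O)
def rot(a): return (Ro.from_euler('z',YAW+a)*Ro.from_euler('y',np.pi)).as_quat()
def say(t=""):
    st=ctrl.state();print(t,round(st["clock"],2),L(st["eef_pos"]).round(4),st["eef_pos"][2].round(4),(RR.T@st["contact_force"][:2]).round(1),st["contact_force"][2].round(1))
def tab(name=None):
    im=ctrl.grab_frame("top");n,l,s_,c_=cv2.connectedComponentsWithStats(tabrect(im))
    k=[i for i in range(1,n) if 1000<s_[i,4]<2200 and 210<c_[i][0]<300 and 140<c_[i][1]<230]
    for i in k:
        cn=max(cv2.findContours((l==i).astype(np.uint8),0,1)[0],key=cv2.contourArea)[:,0]
        r=cv2.minAreaRect(np.float32(back(cn,"top",.03)));print("tab",L(r[0]).round(4),r[1:],)
    if name: cv2.imwrite(f"pics/{name}.png",cv2.resize(im[100:260,150:390,::-1],(800,533),interpolation=cv2.INTER_CUBIC))
E
python3 - <<'E'
from h import *
p=ctrl.state()["eef_pos"].copy();p[2]=.30
ctrl.move_linear(p,speed=.2)
ctrl.goto(W(-.215,.0234,.15),rot(0));ctrl.grip(.06);say("above")
ctrl.move_linear(W(-.215,.0234,.008),speed=.15);say("down")
print(ctrl.move_linear(W(-.115,.0234,.008),speed=.05,threshold=20));say("push x")
ctrl.dwell(.2);say()
q=L(ctrl.state()["eef_pos"]);ctrl.move_linear(W(q[0]-.03,q[1],.008),speed=.1)
ctrl.move_linear(W(q[0]-.05,q[1]-.03,.13),speed=.2);say("up");tab("a")
E
```

```text
above 3.52 [-0.215   0.0236] 0.15 [0.1 0.1] 0.0Traceback (most recent call last):
  File "<stdin>", line 5, in <module>
station.PlanningError: the arm cannot follow that straight line within its joint ranges
```

Run:
```python
from h import *
say();print(ctrl.state()["qpos"].round(2))
for x in(-.215,-.205,-.195,-.185):
  for z in(.15,.1,.06,.03,.008):
    for a in(0,np.pi):
      q=ctrl.solve_ik(W(x,.0234,z),rot(a));print(x,z,round(a,1),None if q is None else np.round(q,2))
```

```text
3.52 [-0.215   0.0236] 0.15 [0.1 0.1] 0.0
[-0.18  0.5   0.16  2.12 -0.15  0.53  1.59]
-0.215 0.15 0 [-0.18  0.5   0.16  2.12 -0.15  0.53  1.59]
-0.215 0.15 3.1 [-0.18  0.5   0.16  2.12 -0.15  0.53  1.59]
-0.215 0.1 0 [-0.15  0.59  0.13  2.16 -0.18  0.4   1.62]
-0.215 0.1 3.1 [-0.66  0.82  0.97  2.17 -1.07  0.75 -0.6 ]
-0.215 0.06 0 [-0.13  0.67  0.1   2.18 -0.21  0.3   1.64]
-0.215 0.06 3.1 [-0.45  0.76  0.58  2.19 -0.96  0.48 -0.73]
-0.215 0.03 0 [-0.21  0.75  0.22  2.19 -0.61  0.26  2.04]
-0.215 0.03 3.1 [-0.33  0.78  0.4   2.2  -0.93  0.34 -0.78]
-0.215 0.008 0 [-0.33  0.83  0.4   2.2  -1.09  0.33  2.51]
-0.215 0.008 3.1 [-0.33  0.83  0.4   2.2  -1.09  0.33 -0.63]
-0.205 0.15 0 [-0.18  0.51  0.16  2.1  -0.15  0.55  1.6 ]
-0.205 0.15 3.1 [-0.74  0.81  1.14  2.11 -0.98  0.91 -0.66]
-0.205 0.1 0 [-0.15  0.6   0.13  2.13 -0.18  0.42  1.62]
-0.205 0.1 3.1 [-0.66  0.83  0.98  2.15 -1.07  0.78 -0.61]
-0.205 0.06 0 [-0.13  0.68  0.1   2.15 -0.21  0.32  1.64]
-0.205 0.06 3.1 [-0.55  0.83  0.77  2.17 -1.1   0.61 -0.6 ]
-0.205 0.03 0 [-0.12  0.74  0.08  2.16 -0.22  0.25  1.66]
-0.205 0.03 3.
[... 645 characters left out ...]
008 0 [-0.2   0.8   0.22  2.14 -0.65  0.26  2.08]
-0.195 0.008 3.1 [-0.32  0.83  0.4   2.15 -0.98  0.35 -0.74]
-0.185 0.15 0 [-0.17  0.53  0.17  2.05 -0.15  0.58  1.6 ]
-0.185 0.15 3.1 [-0.73  0.83  1.14  2.06 -0.98  0.94 -0.68]
-0.185 0.1 0 [-0.15  0.62  0.14  2.08 -0.18  0.45  1.62]
-0.185 0.1 3.1 [-0.66  0.86  1.    2.1  -1.06  0.82 -0.63]
-0.185 0.06 0 [-0.13  0.69  0.11  2.1  -0.2   0.36  1.64]
-0.185 0.06 3.1 [-0.54  0.84  0.77  2.11 -1.06  0.64 -0.65]
-0.185 0.03 0 [-0.12  0.75  0.09  2.11 -0.22  0.29  1.66]
-0.185 0.03 3.1 [-0.43  0.84  0.58  2.12 -1.03  0.5  -0.69]
-0.185 0.008 0 [-0.11  0.79  0.08  2.11 -0.23  0.24  1.67]
-0.185 0.008 3.1 [-0.32  0.84  0.4   2.12 -0.94  0.37 -0.78]
```

Run:
```python
from h import *
a=-.148;x,y=-.188,.0346
ctrl.move_linear(W(x,y,.06),rot(a),speed=.15)
ctrl.move_linear(W(x,y,.014),speed=.1);say("down")
print(ctrl.move_linear(W(-.165,.030,.013),rot(-.05),speed=.05,threshold=20));say("rot")
print(ctrl.move_linear(W(-.105,.0234,.012),rot(0),speed=.05,threshold=20));say("push x")
ctrl.dwell(.2);say()
q=L(ctrl.state()["eef_pos"]);ctrl.move_linear(W(q[0]-.025,q[1],.013),speed=.1)
ctrl.move_linear(W(q[0]-.04,q[1]-.03,.13),speed=.2);say("up");tab("a")
```

```text
down 4.91 [-0.1878  0.0345] 0.0144 [-0.   0.2] 0.1
False
rot 5.53 [-0.1676  0.0291] 0.0129 [-6.1 -0.9] 4.4
True
push x 6.43 [-0.1273  0.0246] 0.0112 [ 0.4 -0.1] 0.0
 6.63 [-0.1279  0.0248] 0.0109 [-0.5  1.1] 0.1
up 7.78 [-0.1679 -0.0048] 0.1295 [-0.4  0.8] 0.7
```

View pics/a.png

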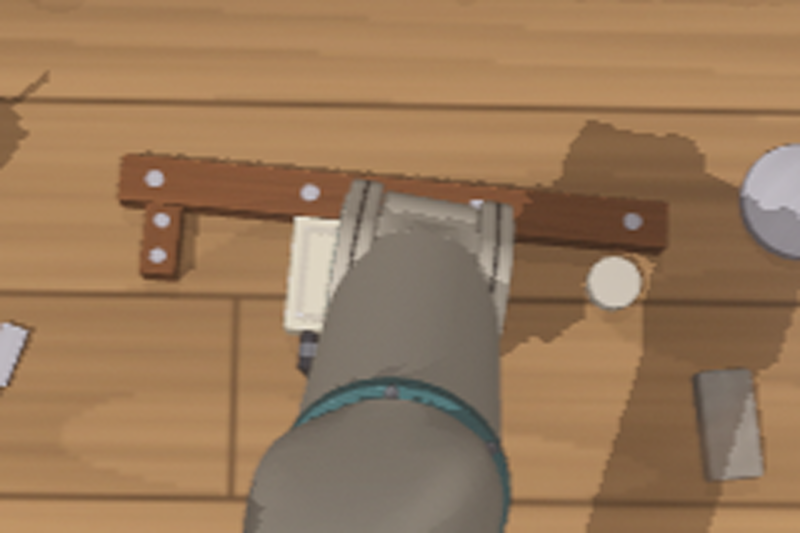

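Run:
```python
from h import *
from itertools import product
q0=ctrl.state()["qpos"];best=None
for a in(np.pi/2,-np.pi/2):
    q=ctrl.solve_ik(W(-.072,-.095,.13),rot(a))
    if q is not None:
        d=np.abs(q-q0).max();print(a,np.round(q,2))
        if best is None or d<best[0]: best=(d,a)
a=best[1]
ctrl.goto(W(-.072,-.095,.13),rot(a));ctrl.grip(.045)
ctrl.move_linear(W(-.072,-.095,.012),speed=.15);say("down")
print(ctrl.move_linear(W(-.072,.06,.012),speed=.06,threshold=20));say("push y")
ctrl.dwell(.2)
q=L(ctrl.state()["eef_pos"]);ctrl.move_linear(W(q[0],q[1]-.03,.014),speed=.1)
ctrl.move_linear(W(q[0],q[1]-.05,.13),speed=.2);say("up")
# second x nudge
ctrl.grip(.06);ctrl.goto(W(-.17,.10,.13),rot(0))
ctrl.move_linear(W(-.17,.10,.013),speed=.15);say("down")
print(ctrl.move_linear(W(-.11,.10,.012),speed=.05,threshold=20));say("push x")
ctrl.dwell(.2)
q=L(ctrl.state()["eef_pos"]);ctrl.move_linear(W(q[0]-.025,q[1],.013),speed=.1)
ctrl.move_linear(W(q[0]-.025,q[1],.13),speed=.2)
ctrl.goto(W(-.12,-.2,.2),rot(0));say("up");tab("b")
```

```text
1.5707963267948966 [ 0.58  0.78 -0.7   1.73  0.63  0.87  2.67]
-1.5707963267948966 [-0.2   0.77  0.61  1.75 -0.58  0.81  0.62]
down 10.03 [-0.0713 -0.0948] 0.0128 [ 1.1 -0.1] 0.4
True
push y 12.38 [-0.0726  0.0475] 0.0117 [-0.5  0.5] 0.0
up 13.76 [-0.0736 -0.0025] 0.1292 [-0.5 -0.7] -0.3
down 16.32 [-0.1695  0.1001] 0.0135 [ 0.9 -0.6] 0.5
True
push x 17.23 [-0.1267  0.0994] 0.0113 [ 0.9 -0.3] -0.1
up 19.74 [-0.1199 -0.1977] 0.1993 [-0.3  0.1] 0.7
tab [-0.0694  0.1282] ((0.14179126918315887, 0.09955005347728729), 85.9981460571289)
```

View pics/b.png

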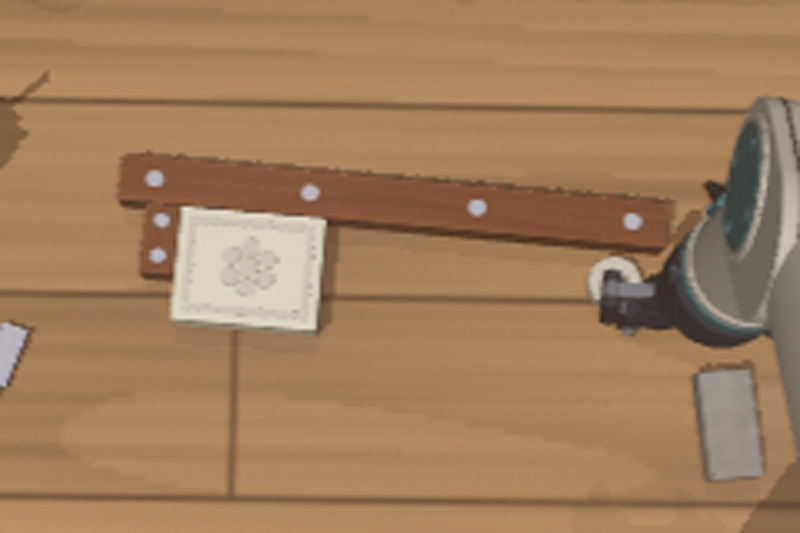

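Run:
```python
from h import *
im=ctrl.grab_frame("top");g=cv2.cvtColor(im,cv2.COLOR_RGB2GRAY).astype(float)
hsv=cv2.cvtColor(im,cv2.COLOR_RGB2HSV);S=cv2.GaussianBlur(hsv[...,1].astype(float),(0,0),.7)
f=150,100;k=800/240
def edge(p,q,A,n=40,axis=1):
    # strongest gradient along the axis near the line p-q (crop pixels)
    p,q=[np.array(v)/k+f-.35 for v in(p,q)];P=[]
    for t in np.linspace(.08,.92,n):
        c0=p+(q-p)*t;o=np.arange(-4,4.01,.1);pts=np.tile(c0,(len(o),1));pts[:,axis]+=o
        v=cv2.remap(A.astype(np.float32),pts[:,0].astype(np.float32)[None],pts[:,1].astype(np.float32)[None],cv2.INTER_LINEAR)[0]
        w=np.abs(np.gradient(cv2.GaussianBlur(v[None],(0,0),4)[0]));i=w.argmax();P.append(pts[i])
    Wp=back(np.array(P),"top",.03);r=(Wp-O)@RR   # rail frame
    a,b=(0,1) if axis==1 else (1,0)
    for _ in range(3):
        m=np.polyfit(r[:,b],r[:,a],1);e=np.abs(r[:,a]-np.polyval(m,r[:,b]));r=r[e<max(2*np.median(e),.0003)]
    print("slope",m[0].round(4),"at mean",r.mean(0).round(4),"res",e.std().round(4),len(r))
for nm,a in(("S",S),("G",g)):
    print(nm);edge((120,154),(668,201),a);edge((330,222),(600,246),a)
    edge((182,208),(327,218),a);edge((171,322),(318,332),a)
    edge((180,212),(171,318),a,axis=0);edge((327,222),(318,328),a,axis=0)
```

```text
S
slope 0.0022 at mean [0.0206 0.0038] res 0.0002 36
slope 0.0018 at mean [-0.0258 -0.06  ] res 0.0002 33
slope 0.0022 at mean [-0.0191  0.1171] res 0.0002 40
slope -0.0027 at mean [-0.1194  0.1156] res 0.0002 40
slope 0.0094 at mean [-0.0745  0.1792] res 0.0002 25
slope 0.0002 at mean [-0.0678  0.057 ] res 0.0002 40
G
slope 0.0013 at mean [ 0.0241 -0.0019] res 0.0002 29
slope 0.0023 at mean [-0.0262 -0.0578] res 0.0002 39
slope -0.0036 at mean [-0.0198  0.1171] res 0.0003 40
slope 0.0025 at mean [-0.1147  0.1161] res 0.0003 40
slope -0.0033 at mean [-0.0715  0.178 ] res 0.0002 31
slope 0.0009 at mean [-0.0674  0.0581] res 0.0002 33
```

```bash
python3 -c "
from station import ctrl
print(ctrl.finish_job())"
```

```text
the job is handed in; nothing more can be done
None
```

The tablet is in the corner: the last top-camera picture put its long side against the rail, within about 0.3° of parallel, and its end against the stop. I handed the job in at about 20 s, but the call returned no verdict.

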